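Seat and lock a mincer plate in its carrier

ROBOT

A 6-joint arm with a two-finger parallel gripper is mounted at the origin on a cart in front of the work surface, level with it; the furniture and walls round the work are solid. World frame = base frame: x ahead of the robot, y to its left, z up, the work surface at z = 0. Lengths are in m, angles in rad, forces in N, time in s.
With the tool pointing down it reaches from about 0.375 to 0.825 m from the base axis. Payload 5.5 kg.
Tool frame: the origin (TCP) lies where the fingers leave the gripper's body, on its centre line; the fingertips stand 73 mm ahead of it and the grasp point (between the pads) lies 54 mm ahead of it; z points along the fingers, y is the line along which they close (so a half turn about z gives the same grasp; the last joint's range is limited). The gripper opens to 85 mm and grips with 20 to 120 N. Pads are 22 mm wide; open, the fingers measure 114 mm over their backs; the gripper's body (76 mm by 85 mm) begins 54 mm behind the grasp point. The pads swing forward as they close: fully open they stand 13 mm farther back than shut.
Start: joints at [1.255, 0.314, -0.047, 1.21, 0, 1.571], TCP at [0.186, 0.57, 0.304] pointing down, gripper open.
Joint ranges: [-2.67, 2.67], [-0.69, 1.73], [-1.03, 1.25], [-2.08, 2.16], [-1.42, 1.45], [-3.14, 3.14]. Speed limits (rad/s): [2.39, 2.39, 3.01, 3.14, 3.14, 3.14].

INTERFACE

Orientations are given as a rotation vector (axis times angle).
In Python, from rig import ctrl gives the robot as it stands. The module is installed in compiled form; this text tells all that it offers.
- The arm moves only by the tool inch_along, called after "Call:" in YAML: its name, and indented under it one key for each argument. Schema: {"type":"object","properties":{"deltas":{"type":"array","items":{"type":"array","items":{"type":"array","items":{"type":"number"},"minItems":6,"maxItems":6},"minItems":1,"maxItems":10},"minItems":1,"maxItems":1},"aperture":{"type":"number"},"squeeze":{"type":"number"},"only":{"type":"string"},"quiet":{"type":"boolean"},"lines":{"type":"string"}},"required":["deltas"],"additionalProperties":false}. deltas is a list that holds a single list of rows (three levels of brackets), with 1 to 10 rows, each of 6 numbers: dx, dy, dz in m, then a rotation vector rx, ry, rz in rad; each row shifts and turns the commanded pose from where the row before left it, along the tool's axes as they then stand; what a row does not reach is not made up. A row lasts 1/8 s, in which the tool goes at most 0.0625 m and 0.188 rad, less where a joint would pass 70% of its speed; a pose out of reach is approached as far as the arm can. aperture is the finger opening in m, set as the call begins (left out keeps the last). The fingers move at their own pace and stop on an object; squeeze is the grip in N (left out, the last holds). Time passes only in rows, so rows that do not move let the fingers close. The tool returns the time, the measured TCP pose, the force, the opening and the grip force at its end. only (a regular expression) keeps the lines of the reply that match it, lines (a string "A,B") keeps lines A to B, and quiet returns only ok. Input that does not fit is refused with a message, and nothing moves.
- ctrl.get_state(): the state, without advancing time (a new reading comes with each control period).
- ctrl.camera(name): name is "side" or "top" or "wrist"; returns a dict with "img" (400x640x3 uint8, red, green, blue), "range_z" (400x640 float32, m along the optical axis (not along the pixel's ray), 0 where there is no reading), "fx", "fy", "cx", "cy" (pixels), "rvec" (rotation vector, rad) and "tvec" (3), from world to camera coordinates, as OpenCV has them; the wrist camera has in their place "hand_eye" (4x4, takes a point from camera to tool coordinates, whose origin is the TCP and whose axes are the flange's). Camera axes: x right, y down, z forward; pixel columns grow to the right and rows downward; lengths in m; the calibration is good to about 2 mm. A picture is of the moment at which its call begins: read the wrist's pose just before it.
- ctrl.hand_in(): hands the job in; it is judged then, once.
The state is a dict: "clock": time; "joint_positions": joint angles; "joint_vel": joint speeds; "joint_efforts": joint torques, N m; "tool_pos": TCP position; "orientation": TCP orientation; "contact_force": force on the tool from outside, world axes, zero at the start; "moment": the same for the moment, N m; "gripper_width": finger opening in m; "finger_force": force on a finger pad.
Only numpy, scipy, OpenCV 4.12 (cv2) and the standard library are available. Lean on these libraries where they do the work, as an engineer would, in place of code of your own. Each camera call takes 0.05 s, during which the arm holds its last target. There are 200 camera calls.

TASK

Press a fingertip lightly on top of the mincer plate and turn it where it lies in its carrier until its flat edge lies flush against the alignment bar, then bed it there for a moment with the fingertip bearing on it with between 12 and 20 N. Only then slide the keeper home against the plate and set it for a moment with a push of between 12 and 20 N along its slide, so that the plate is locked flush. Never push plate or keeper with more than 20 N, keep the plate lying in the carrier, and leave the other things on the table where they are.

Things in the scene. Friction and masses are not known exactly. Their poses are not given: they have to be found in the camera images.
- mincer_plate: Perforated round steel plate of a meat mincer, 100 mm across, 10 mm thick, 0.25 kg, with one straight flat edge on its rim, 45 mm from the centre and 43 mm long. Loose in the carrier. Origin: centre of its underside; +x points to the middle of the flat, z up. Underside and rim are greased (friction about 0.06), the upper face is dry.
- flat_mid (a point): Middle of the plate's flat edge, 45 mm along the plate's +x, 5 mm above its underside.
- carrier: White plastic bed fixed to the table, 20 mm thick, 215 x 136 mm, reaching 62 mm ahead of its origin. Origin: at table level, under the centre of a seated plate; +x points to the alignment bar. The plate slides on the bed (20 mm up) between two side guides, inner faces at y = +-51.5 mm. With the plate's round rim at the bar its centre is at x = -5 mm or less; flush it is at 0.
- bar_face (a point): Middle of the face of the steel alignment bar, which stands across the bed, 90 mm long: 45 mm along the carrier's +x, 24 mm above its origin. Bar and side guides are 8 mm high, 2 mm lower than the top of the plate (30 mm above the table).
- keeper (a joint): Keeper: flat steel slide 50 mm wide on the bed's -x side, upright tab at its rear. Slides along the carrier's x with 2 N friction and stays where left. Value in m: 0 drawn back, growing towards the plate; front edge at carrier x = -66 mm + value, so it meets a seated plate at 0.016 (stop at 0.020) and cannot pass 0.011 while the plate's round rim is at the bar.
- keeper_tab (a point): Top of the keeper's tab at the middle of its rear face (the face to push, it looks to the carrier's -x and lies 50 mm behind the keeper's front edge), 55 mm above the table; the tab is 50 mm wide, 6 mm thick and stands from 21 to 55 mm above the table.
- ramekin: Small white ramekin, 66 mm across, 38 mm high, on the +y side of the carrier. Origin under its centre. Leave it alone.
- tin: Food tin, 75 mm across, 58 mm high, on the -y side of the carrier. Origin under its centre. Leave it alone.
- spice_jar: Spice jar, 45 mm across, 106 mm high, beyond the carrier. Origin under its centre. Leave it alone.
- tasting_spoon: Steel spoon 188 mm long, lying at the right of the carrier. Origin under its middle. Leave it alone.

How it is judged:
On the way, in this order (a step that is already met when the one before it is completed fails the run):
1. the plate's flat lies flush against the alignment bar (gap under 2 mm, within 4 degrees) and the fingers bed it there with over 12 N, the keeper still back (below 0.010) (angle between the x axis of mincer_plate and the x axis of carrier, either way round below 0.07 rad and x of flat_mid in the frame of carrier above 0.043 m and value of joint keeper below 0.01 m and contact force between the fingers and mincer_plate above 12 N), for 0.2 s.
2. the keeper is home against the seated plate (beyond 0.0145) and the fingers set it with more than 12 N (value of joint keeper above 0.0145 m and x of flat_mid in the frame of carrier above 0.0435 m and contact force between the fingers and carrier above 12 N), for 0.2 s.
At the end, for the whole second after the job is handed in: The plate lies flat on the carrier's bed with its flat against the alignment bar (gap under 1.5 mm, within 3 degrees), the keeper stands home against it (beyond 0.0145), and all is at rest (angle between the x axis of mincer_plate and the x axis of carrier, either way round below 0.05 rad and x of flat_mid in the frame of carrier above 0.0435 m and z of mincer_plate in the frame of carrier below 0.022 m and angle between mincer_plate's own z axis and vertical below 0.05 rad and value of joint keeper above 0.0145 m and linear speed of mincer_plate below 0.01 m/s); the robot touches nothing.
It fails at once if a finger or the arm bears on the mincer plate with more than 20 N (contact force between any of the fingers, the arm and mincer_plate above 20 N).
It fails at once if a finger or the arm pushes the keeper or bears on the carrier with more than 20 N (contact force between any of the fingers, the arm and carrier above 20 N).
It fails at once if the plate is lifted out of the carrier (z of mincer_plate in the frame of carrier above 0.032 m or angle between mincer_plate's own z axis and vertical above 0.3 rad).
It fails at once if another thing on the table is moved more than 30 mm (distance of any of ramekin, tin, spice_jar, tasting_spoon from where it was at the start of the episode above 0.03 m).
It also fails if it takes over 72 s, if anything falls off the work surface, if the arm or the gripper's body presses on something with over 40 N, if the wrist force passes 120 N, or if a joint passes its speed limit or range.

## Working session

There is one attempt and no reset: what is moved stays moved. The work goes in short steps, Python scripts to look and compute and a tool call to move; the robot and the scene stay as the last step left them, time stands still between calls to the robot, and variables do not carry over. Pictures are saved under pics/ and viewed, at most 10 in all, crops included, and the job is handed in when it is done.

```bash
mkdir -p pics; cat > h.py <<'E'
import numpy as np,cv2
from rig import ctrl
from scipy.spatial.transform import Rotation as R
def cam(n):
    s=ctrl.get_state(); c=ctrl.camera(n)
    if n=='wrist':
        T=np.eye(4);T[:3,:3]=R.from_rotvec(s['orientation']).as_matrix();T[:3,3]=s['tool_pos']
        M=T@np.array(c['hand_eye'])
    else:
        V=np.eye(4);V[:3,:3]=R.from_rotvec(np.ravel(c['rvec'])).as_matrix();V[:3,3]=np.ravel(c['tvec']);M=np.linalg.inv(V)
    c['M']=M
    return c
def plane(c,uv,z):
    uv=np.atleast_2d(np.array(uv,float))
    d=np.c_[(uv[:,0]-c['cx'])/c['fx'],(uv[:,1]-c['cy'])/c['fy'],np.ones(len(uv))]@c['M'][:3,:3].T
    o=c['M'][:3,3]
    return o+d*((z-o[2])/d[:,2])[:,None]
def proj(c,p):
    V=np.linalg.inv(c['M']);q=np.atleast_2d(p)@V[:3,:3].T+V[:3,3]
    return np.c_[q[:,0]/q[:,2]*c['fx']+c['cx'],q[:,1]/q[:,2]*c['fy']+c['cy']]
def save(n,img,k=1):
    cv2.imwrite('pics/'+n+'.png',cv2.resize(img[:,:,::-1],None,fx=k,fy=k,interpolation=cv2.INTER_CUBIC))
E
python3 - <<'E'
from h import *
import pickle
s=ctrl.get_state();print({k:np.round(v,3) for k,v in s.items()})
for n in('top','side','wrist'):
    c=cam(n);save(n+'0',c['img']);pickle.dump(c,open(n+'0.pkl','wb'));print(n,c['fx'],c['fy'],c['M'].round(3).tolist())
E
```

```text
{'clock': np.float64(0.0), 'joint_positions': array([ 1.255,  0.314, -0.048,  1.21 , -0.   ,  1.571]), 'joint_vel': array([ 0.001,  0.   ,  0.002, -0.001,  0.   ,  0.002]), 'joint_efforts': array([-2.0000e-03, -5.3960e+01,  3.3974e+01,  1.9000e-02, -0.0000e+00,
        0.0000e+00]), 'tool_pos': array([0.186, 0.57 , 0.303]), 'orientation': array([-4.940e-01, -3.102e+00,  3.000e-03]), 'contact_force': array([ 0.605, -0.196,  0.115]), 'moment': array([-0.015, -0.07 ,  0.008]), 'finger_force': np.float64(0.0), 'gripper_width': np.float64(0.085)}
top 395.4639275884363 395.4639275884363 [[-0.007, -0.993, 0.117, 0.476], [-1.0, 0.009, 0.013, -0.019], [-0.014, -0.117, -0.993, 0.947], [0.0, 0.0, 0.0, 1.0]]
side 467.7165930769881 467.7165930769881 [[0.996, -0.023, 0.089, 0.512], [-0.089, -0.472, 0.877, -0.833], [0.021, -0.881, -0.472, 0.53], [0.0, 0.0, 0.0, 1.0]]
wrist 341.88817938648964 341.88817938648964 [[0.312, 0.912, 0.265, 0.119], [0.95, -0.299, -0.089, 0.591], [-0.002, 0.28, -0.96, 0.373], [0.0, 0.0, 0.0, 1.0]]
```

View pics/top0.png

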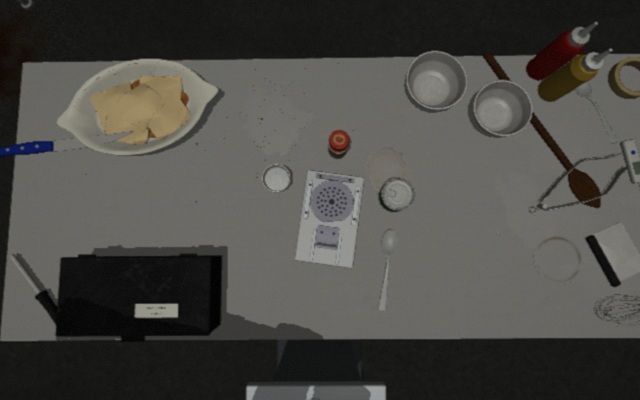

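View pics/side0.png

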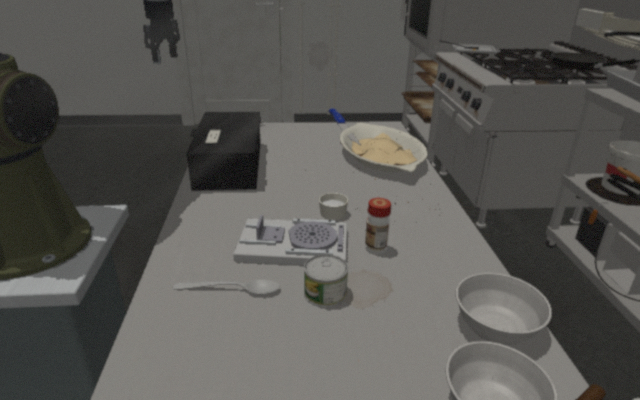

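The top view shows the carrier at about (330,218), with the bar end up (away from the robot) and the keeper tab at (327,237). The ramekin is at (277,178), the tin at (397,194), the jar at (339,142) and the spoon at (387,268).

```bash
python3 - <<'E'
from h import *
import pickle
c=pickle.load(open('top0.pkl','rb'))
im=c['img'];g=im.min(2)
roi=g[160:280,285:375];print(np.percentile(roi,[5,25,50,75,95]), g[200,250], g[255,320])
m=np.zeros_like(g);m[165:275,288:372]=(g[165:275,288:372]>150)
for t in (140,155,170,185):
    m=np.zeros_like(g);m[165:275,290:370]=(g[165:275,290:370]>t)
    cs,_=cv2.findContours(m,0,2);k=max(cs,key=cv2.contourArea)
    k=cv2.convexHull(k)[:,0]
    w=plane(c,k,0.02)[:,:2].astype(np.float32)
    print(t,cv2.minAreaRect(w), cv2.boxPoints(cv2.minAreaRect(w)).round(3).tolist())
save('topc',im[165:275,285:375],5)
E
```

```text
[ 92. 102. 103. 129. 147.] 103 147
140 ((0.5143347382545471, -0.03425970673561096), (0.12881271541118622, 0.1767616719007492), 81.69612121582031) [[0.4180000126361847, -0.08500000089406967], [0.5920000076293945, -0.11100000143051147], [0.6110000014305115, 0.017000000923871994], [0.4359999895095825, 0.041999999433755875]]
155 ((0.556625247001648, -0.09754892438650131), (0.00551114697009325, 0.04538239538669586), 81.82540893554688) [[0.5339999794960022, -0.09700000286102295], [0.5789999961853027, -0.10400000214576721], [0.5789999961853027, -0.09799999743700027], [0.5350000262260437, -0.09200000017881393]]Traceback (most recent call last):
  File "<stdin>", line 9, in <module>
ValueError: max() iterable argument is empty
```

```bash
python3 - <<'E'
from h import *
import pickle
c=pickle.load(open('top0.pkl','rb'))
im=c['img'];g=im.min(2)
for t in (118,124,130):
    m=np.zeros_like(g);m[165:275,290:370]=(g[165:275,290:370]>t)
    cs,_=cv2.findContours(m,0,2);k=max(cs,key=cv2.contourArea)
    k=cv2.convexHull(k)[:,0]
    w=plane(c,k,0.02)[:,:2].astype(np.float32)
    print(t,cv2.minAreaRect(w), cv2.boxPoints(cv2.minAreaRect(w)).round(3).tolist())
save('topc',im[165:275,285:375],5)
s=ctrl.get_state();print(R.from_rotvec(s['orientation']).as_matrix().round(3))
w=pickle.load(open('wrist0.pkl','rb'));print(np.array(w['hand_eye']).round(3))
E
```

```text
118 ((0.5299901366233826, -0.036800287663936615), (0.13374951481819153, 0.21242783963680267), 81.582275390625) [[0.41499999165534973, -0.08699999749660492], [0.625, -0.11900000274181366], [0.6449999809265137, 0.014000000432133675], [0.4350000023841858, 0.04500000178813934]]
124 ((0.5299739837646484, -0.03656184673309326), (0.1324567049741745, 0.21168313920497894), 81.57936096191406) [[0.41600000858306885, -0.08699999749660492], [0.625, -0.11800000071525574], [0.6439999938011169, 0.013000000268220901], [0.4350000023841858, 0.04399999976158142]]
130 ((0.5298643708229065, -0.03622564673423767), (0.13154305517673492, 0.2100330889225006), 81.70784759521484) [[0.41600000858306885, -0.0860000029206276], [0.6240000128746033, -0.11599999666213989], [0.6430000066757202, 0.014000000432133675], [0.4350000023841858, 0.04399999976158142]]
[[-0.951  0.311 -0.   ]
 [ 0.311  0.951 -0.001]
 [-0.    -0.001 -1.   ]]
[[-0.002 -0.96  -0.28   0.07 ]
 [ 1.    -0.002 -0.001 -0.   ]
 [ 0.    -0.28   0.96  -0.07 ]
 [ 0.     0.     0.     1.   ]]
```

View pics/topc.png

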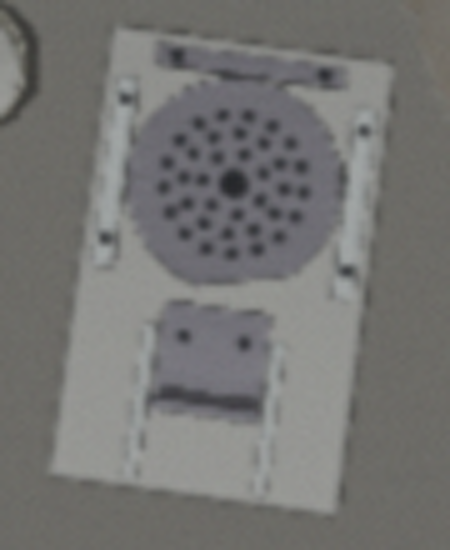

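Call:
inch_along:
  deltas:
    - [[-0.042, -0.0357, 0, 0, 0, 0], [-0.042, -0.0357, 0, 0, 0, 0], [-0.042, -0.0357, 0, 0, 0, 0], [-0.042, -0.0357, 0, 0, 0, 0], [-0.042, -0.0357, 0, 0, 0, 0], [-0.042, -0.0357, 0, 0, 0, 0], [-0.042, -0.0357, 0, 0, 0, 0], [-0.042, -0.0357, 0, 0, 0, 0], [-0.042, -0.0357, 0, 0, 0, 0], [-0.042, -0.0357, 0, 0, 0, 0]]
  aperture: 0.04

```text
clock: 1.4
tool_pos: [0.4753, 0.0988, 0.3039]
orientation: [0.494, 3.102, 0.0]
contact_force: [0.7, -0.1, 0.1]
gripper_width: 0.0399
finger_force: 0.0
```

Call:
inch_along:
  deltas:
    - [[-0.042, -0.0357, 0, 0, 0, 0], [-0.042, -0.0357, 0, 0, 0, 0], [-0.042, -0.0357, 0, 0, 0, 0], [0, 0, 0.05, 0, 0, -0.167], [0, 0, 0.05, 0, 0, 0], [0, 0, 0, 0, 0, 0]]

```text
clock: 2.15
tool_pos: [0.558, -0.0404, 0.2001]
orientation: [-0.234, -3.124, 0.0]
contact_force: [0.6, 0.4, 0.1]
gripper_width: 0.0396
finger_force: 0.0
```

```bash
python3 - <<'E'
from h import *
import pickle
s=ctrl.get_state();print(s['clock'],s['joint_positions'].round(3),s['tool_pos'].round(4),R.from_rotvec(s['orientation']).as_matrix().round(3).tolist(),s['contact_force'].round(2))
c=cam('wrist');pickle.dump(c,open('w1.pkl','wb'));save('w1',c['img'])
o=np.array([.575,-.0434,.03]);u=np.array([.9893,-.146,0]);v=np.array([.146,.9893,0])
print(proj(c,[o,o+.045*u,o-.05*u,o+.05*v]).round(0))
E
```

```text
2.15 [-0.072  0.307 -0.301  0.972  0.     0.077] [ 0.558  -0.0404  0.2001] [[-0.989, 0.149, -0.009], [0.149, 0.989, 0.001], [0.009, -0.001, -1.0]] [0.57 0.39 0.13]
[[317. 223.]
 [317. 277.]
 [317. 156.]
 [384. 223.]]
```

View pics/w1.png

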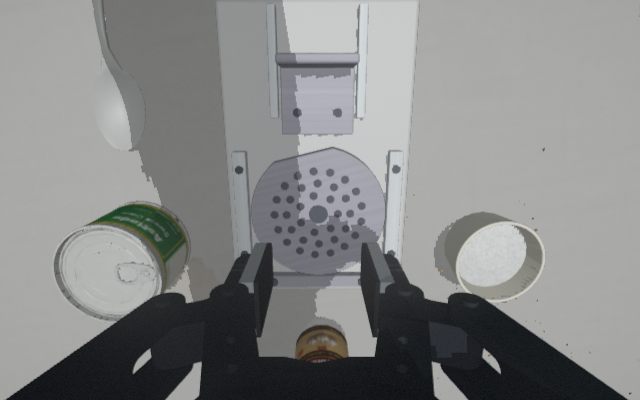

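The wrist view (robot side up) shows the plate's centre hole at (318,214) and its flat running from (272,163) to (334,148). The bar face is at row ~273 and the keeper tab at (317,58).

```bash
python3 - <<'E'
from h import *
import pickle
c=pickle.load(open('w1.pkl','rb'));g=c['img'].min(2)
P=lambda *uv:plane(c,uv,.03)[:,:2]
a,b=P((272,163),(334,148));print(a,b,np.linalg.norm(a-b))
h=P((318,214.5))[0];m=(a+b)/2;print('hole',h,'mid',m,np.linalg.norm(m-h))
t=(a-b)/np.linalg.norm(a-b);n=np.array([t[1],-t[0]]);n*=np.sign(n@(m-h));print('flat dir deg',np.degrees(np.arctan2(n[1],n[0])), n@(m-h))
# carrier long edges from image: left edge and right edge at z=.02
Q=lambda *uv:plane(c,uv,.02)[:,:2]
L=Q((217,10),(228,130));Rr=Q((418,10),(408,130));
for e in(L,Rr):
    d=e[0]-e[1];print('edge',e.tolist(),np.degrees(np.arctan2(*(-d[::-1]))))
# guides inner faces top z .028
print('guides',plane(c,[(247,170),(386,170)],.028))
bf=plane(c,[(253,273),(385,272)],.028)[:,:2];print('bar',bf,'ang',np.degrees(np.arctan2(*(bf[1]-bf[0])[::-1])))
print('tabrear top',plane(c,[(277,55),(358,55)],.055)[:,:2])
save('w1c',c['img'][130:300,220:420],4)
E
```

```text
[ 0.52554988 -0.06815452] [ 0.52164147 -0.02320093] 0.04512317601792309
hole [ 0.56852362 -0.04161938] mid [ 0.52359568 -0.04567773] 0.04511086170905149
flat dir deg -175.0310180528795 0.04511060698336906
edge [[0.4215816852033591, -0.08668058347753851], [0.4987095092779915, -0.09660995839120051]] -7.335863134098999
edge [[0.4415205311203633, 0.0441473356354524], [0.5182049166783527, 0.03154076481231926]] -9.335666604340428
guides [[ 0.52815306 -0.08720178  0.028     ]
 [ 0.54318691  0.01168906  0.028     ]]
bar [[ 0.60935245 -0.09937086]
 [ 0.62402698  0.00313662]] ang 81.85313275813692
tabrear top [[ 0.45941553 -0.04952028]
 [ 0.466552   -0.00266455]]
```

View pics/w1c.png

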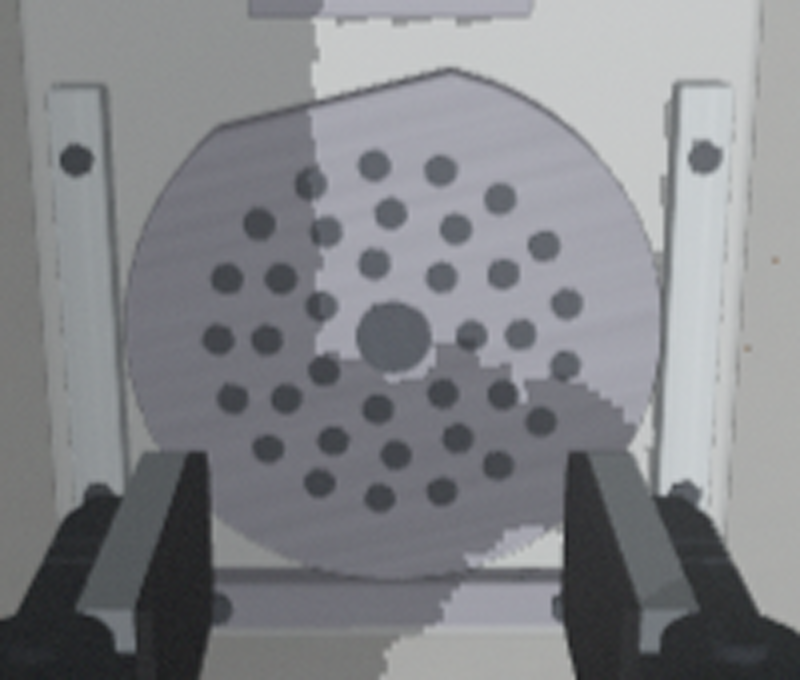

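```bash
python3 - <<'E'
from h import *
import pickle
c=pickle.load(open('top0.pkl','rb'));im=c['img'].astype(int)
m=(im[:,:,0]-im[:,:,1]>60);m[:, :320]=0;m[:,360:]=0;m[165:]=0;m[:120]=0
v,u=np.nonzero(m);print(u.min(),u.max(),v.min(),v.max(),plane(c,[(u.mean(),v.min()),(u.mean(),v.max())],.106))
c=pickle.load(open('side0.pkl','rb'))
print(plane(c,[(378,204)],.106),plane(c,[(376,249)],0))
E
```

```text
330 348 131 148 [[ 0.71447921 -0.05756272  0.106     ]
 [ 0.67661475 -0.05703808  0.106     ]]
[[ 0.68923379 -0.06539702  0.106     ]] [[ 0.69394629 -0.0609526   0.        ]]
```

Call:
inch_along:
  deltas:
    - [[-0.0106, 0.0004, 0, 0, 0, 0], [0, 0, 0, 0, 0, 0.188], [0, 0, 0, 0, 0, 0.188], [0, 0, 0, 0, 0, 0.188], [0, 0, 0, 0, 0, 0.188], [0, 0, 0, 0, 0, 0.188], [0, 0, 0, 0, 0, 0.188], [0, 0, 0, 0, 0, 0.188], [0, 0, 0, 0, 0, 0.188], [0, 0, 0, 0, 0, 0]]

```text
clock: 3.45
tool_pos: [0.5737, -0.0415, 0.2063]
orientation: [2.302, 2.134, 0.005]
contact_force: [0.0, 0.2, -0.1]
gripper_width: 0.0402
finger_force: 0.0
```

Call:
inch_along:
  deltas:
    - [[0, 0, 0.045, 0, 0, 0], [0, 0, 0.04, 0, 0, 0], [0, 0, 0, 0, 0, 0], [0, 0, 0, 0, 0, 0]]

```text
clock: 3.95
tool_pos: [0.5732, -0.0416, 0.1208]
orientation: [2.303, 2.134, 0.003]
contact_force: [0.7, 0.2, -0.4]
gripper_width: 0.0401
finger_force: 0.0
```

```bash
python3 - <<'E'
from h import *
s=ctrl.get_state();print(s['clock'],s['joint_positions'].round(3),s['tool_pos'].round(4),R.from_rotvec(s['orientation']).as_matrix().round(4).tolist(),s['contact_force'].round(2))
c=cam('wrist');save('w2',c['img'])
E
```

```text
3.95 [-0.072  0.402 -0.366  0.801  0.     1.575] [ 0.5732 -0.0416  0.1208] [[0.0763, 0.9971, 0.0024], [0.9971, -0.0763, -0.0002], [0.0, 0.0024, -1.0]] [ 0.71  0.15 -0.38]
```

View pics/w2.png

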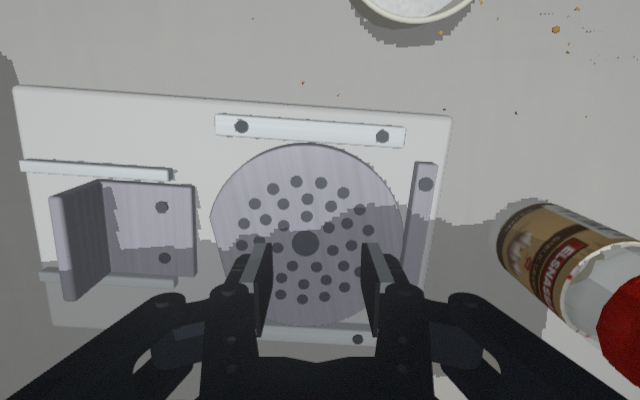

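The plate centre hole is at (306,243), between the open fingertips.

```bash
python3 - <<'E'
from h import *
s=ctrl.get_state();c=cam('wrist');h=plane(c,[(306,243)],.03)[0]
M=R.from_rotvec(s['orientation']).as_matrix()
print(h, (M.T@(h-s['tool_pos'])).round(4))
bf=plane(c,[(414,170),(403,265)],.028);print(bf)
E
```

```text
[ 0.56890024 -0.0416166   0.03      ] [-0.0003 -0.0049  0.0912]
[[ 0.62429158 -0.00850889  0.028     ]
 [ 0.61857344 -0.05907798  0.028     ]]
```

Call:
inch_along:
  deltas:
    - [[0, -0.005, 0.015, 0, 0, 0], [0, 0, 0, 0, 0, 0], [0, 0, 0, 0, 0, 0]]

```text
clock: 4.42
tool_pos: [0.5665, -0.0412, 0.1038]
orientation: [-2.306, -2.133, 0.0]
contact_force: [0.1, 0.2, 0.4]
gripper_width: 0.0403
finger_force: 0.0
```

Call:
inch_along:
  deltas:
    - [[0, 0, 0.002, 0, 0, 0], [0, 0, 0, 0, 0, 0]]

```text
clock: 4.68
tool_pos: [0.5668, -0.0412, 0.1019]
orientation: [-2.306, -2.133, -0.0]
contact_force: [0.2, 0.0, 0.0]
gripper_width: 0.04
finger_force: 0.0
```

Call:
inch_along:
  deltas:
    - [[0, 0, 0.002, 0, 0, 0], [0, 0, 0, 0, 0, 0]]

```text
clock: 4.92
tool_pos: [0.5677, -0.0413, 0.1008]
orientation: [2.305, 2.132, 0.002]
contact_force: [-0.0, 0.1, 5.1]
gripper_width: 0.0401
finger_force: 2.7
```

Call:
inch_along:
  deltas:
    - [[0, 0, 0, 0, 0, -0.1], [0, 0, 0, 0, 0, -0.1], [0, 0, 0, 0, 0, 0]]

```text
clock: 5.3
tool_pos: [0.5677, -0.0412, 0.1008]
orientation: [2.08, 2.352, 0.002]
contact_force: [-0.7, -0.2, 5.0]
gripper_width: 0.04
finger_force: 2.6
```

```bash
python3 - <<'E'
from h import *
s=ctrl.get_state();print(s['moment'].round(3))
c=cam('wrist');save('w3',c['img'][90:340,180:480],2)
E
```

```text
[0.022 0.041 0.054]
```

View pics/w3.png

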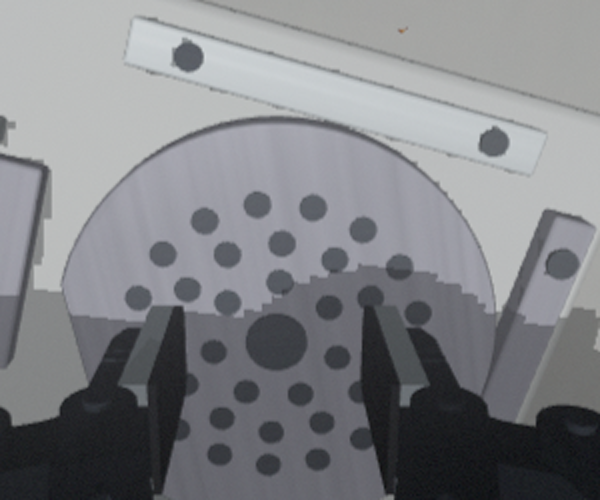

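The plate turns with the fingers: the carrier and bar swung in view, while the holes kept their places relative to the fingers.

Call:
inch_along:
  deltas:
    - [[0, 0, 0, 0, 0, -0.15], [0, 0, 0, 0, 0, -0.15], [0, 0, 0, 0, 0, -0.15], [0, 0, 0, 0, 0, -0.15], [0, 0, 0, 0, 0, -0.15], [0, 0, 0, 0, 0, -0.15], [0, 0, 0, 0, 0, -0.15], [0, 0, 0, 0, 0, -0.15], [0, 0, 0, 0, 0, 0]]

```text
clock: 6.48
tool_pos: [0.5678, -0.0413, 0.1008]
orientation: [0.388, 3.115, 0.0]
contact_force: [-0.2, -1.0, 5.4]
gripper_width: 0.0399
finger_force: 2.6
```

Call:
inch_along:
  deltas:
    - [[0, 0, 0, 0, 0, -0.15], [0, 0, 0, 0, 0, -0.15], [0, 0, 0, 0, 0, -0.15], [0, 0, 0, 0, 0, -0.15], [0, 0, 0, 0, 0, -0.15], [0, 0, 0, 0, 0, -0.15], [0, 0, 0, 0, 0, -0.15], [0, 0, 0, 0, 0, -0.15], [0, 0, 0, 0, 0, 0]]

```text
clock: 7.6
tool_pos: [0.5678, -0.0412, 0.1008]
orientation: [-1.439, 2.79, -0.002]
contact_force: [0.5, -0.6, 5.4]
gripper_width: 0.0396
finger_force: 2.6
```

```bash
python3 - <<'E'
from h import *
s=ctrl.get_state();print(s['moment'].round(3),s['joint_positions'].round(3))
c=cam('wrist');save('w4',c['img'])
import pickle;pickle.dump(c,open('w4.pkl','wb'))
E
```

```text
[0.065 0.12  0.01 ] [-0.072  0.416 -0.399  0.754  0.    -1.025]
```

View pics/w4.png

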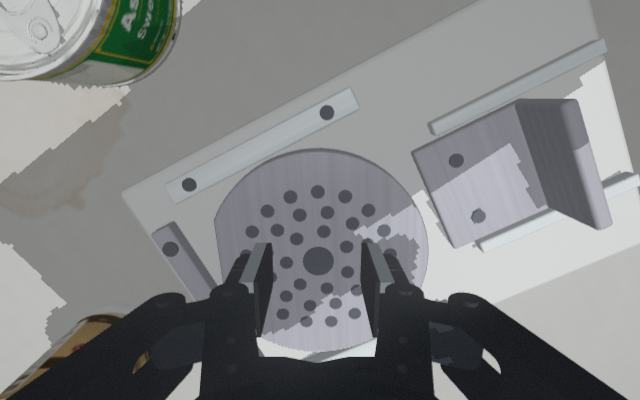

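```bash
python3 - <<'E'
from h import *
import pickle
c=pickle.load(open('w4.pkl','rb'));save('w4c',c['img'][170:310,140:260],5)
E
```

```text
(no output)
```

View pics/w4c.png

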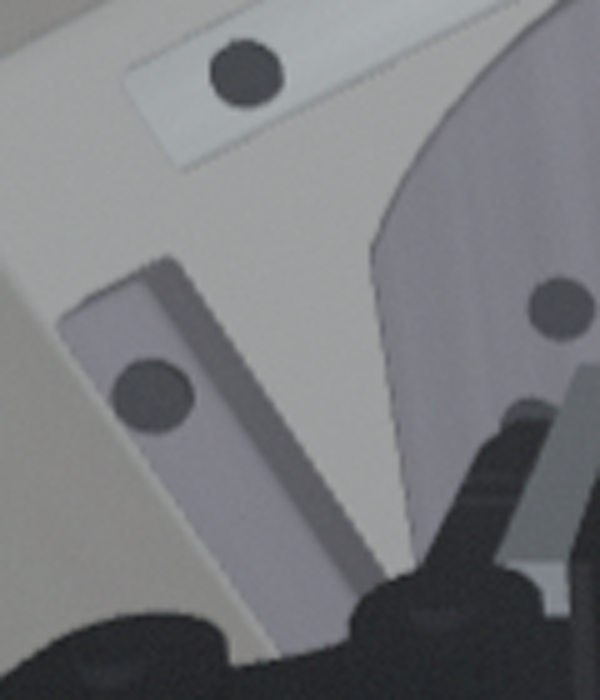

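The flat edge runs from (214.6,221) to (222.4,280), and the top edge of the bar face from (168.6,226) to (209.6,288).

```bash
python3 - <<'E'
from h import *
import pickle
c=pickle.load(open('w4.pkl','rb'))
f=plane(c,[(214.6,221),(222.4,280)],.03)[:,:2];b=plane(c,[(168.6,226),(209.6,288)],.028)[:,:2]
for e in(f,b):
    d=e[1]-e[0];print(e.round(4).tolist(),np.degrees(np.arctan2(d[1],d[0])))
print(plane(c,[(318,261)],.03))
print(R.from_rotvec(ctrl.get_state()['orientation']).as_matrix().round(4).tolist())
E
```

```text
[[0.5932, -0.0837], [0.609, -0.0596]] 56.82591957357726
[[0.6123, -0.0936], [0.6178, -0.0593]] 81.01333153259273
[[ 0.56756614 -0.04190879  0.03      ]]
[[-0.5805, -0.8143, 0.0021], [-0.8143, 0.5805, -0.0001], [-0.0012, -0.0018, -1.0]]
```

Call:
inch_along:
  deltas:
    - [[0, 0, 0, 0, 0, -0.14], [0, 0, 0, 0, 0, -0.14], [0, 0, 0, 0, 0, -0.14], [0, 0, 0, 0, 0, 0]]

```text
clock: 8.15
tool_pos: [0.5677, -0.0412, 0.1008]
orientation: [-1.99, 2.429, -0.002]
contact_force: [-0.8, -0.4, 4.9]
gripper_width: 0.0397
finger_force: 2.6
```

```bash
cat > hole.py <<'E'
from h import *
s=ctrl.get_state();M=R.from_rotvec(s['orientation']).as_matrix()
c=cam('wrist');g=cv2.cvtColor(c['img'],cv2.COLOR_RGB2GRAY)
print('pos',s['tool_pos'].round(4),'f',s['contact_force'].round(2),'yaw tooly',np.degrees(np.arctan2(M[1,1],M[0,1])).round(2))
# holes: dark blobs on plate
b=cv2.adaptiveThreshold(g,255,0,cv2.THRESH_BINARY_INV,41,18)
cs,_=cv2.findContours(b,0,2);H=[]
for k in cs:
    a=cv2.contourArea(k);(x,y),(w,h),_=cv2.minAreaRect(k)
    if a>40 and max(w,h)/max(1,min(w,h))<1.5 and a/(w*h)>.65:
        p=plane(c,[(x,y)],.03)[0]
        if abs(p[0]-.57)<.06 and abs(p[1]+.042)<.055:H.append((a,x,y,*p[:2]))
H.sort(reverse=True);print(len(H));print(np.round(H[:3],4))
# bar and flat edges: fit lines to intensity edges near expected, in rectified carrier frame 0.25 mm/px
E
python3 hole.py; python3 - <<'E'
from h import *
c=cam('wrist');save('w5',c['img'],1.25)
import pickle;pickle.dump(c,open('w5.pkl','wb'))
E
```

```text
pos [ 0.5677 -0.0412  0.1008] f [-0.75 -0.4   4.93] yaw tooly 168.63
28
[[ 6.1950e+02  3.1800e+02  2.5850e+02  5.6730e-01 -4.3500e-02]
 [ 2.0050e+02  1.8125e+02  1.9225e+02  6.1830e-01 -8.5300e-02]
 [ 1.5550e+02  3.9075e+02  1.3075e+02  5.2730e-01 -9.3200e-02]]
```

Call:
inch_along:
  deltas:
    - [[-0.0001, -0.002, 0, 0, 0, 0], [-0.0001, -0.002, 0, 0, 0, 0], [-0.0001, -0.002, 0, 0, 0, 0], [-0.0001, -0.002, 0, 0, 0, 0], [0, 0, 0, 0, 0, 0]]

```text
clock: 8.88
tool_pos: [0.5742, -0.0422, 0.1007]
orientation: [1.989, -2.431, -0.001]
contact_force: [-4.9, 1.6, 10.3]
gripper_width: 0.04
finger_force: 5.0
```

```bash
python3 hole.py;python3 - <<'E'
from h import *
c=cam('wrist');save('w6',c['img'],1.25)
import pickle;pickle.dump(c,open('w6.pkl','wb'))
for u in (.043,.046,.049,.052):
    o=np.array([.5735,-.0423]);d=np.array([.989,-.146]);v=np.array([.146,.989])
    for t in(-.04,-.02,.0,.02): print(u,t,proj(c,[[*(o+d*u+v*t),.03]]).round(0)[0],end=' ')
E
```

```text
pos [ 0.5742 -0.0422  0.1007] f [-4.86  1.61 10.3 ] yaw tooly 168.58
28
[[ 6.1700e+02  3.1850e+02  2.5850e+02  5.7340e-01 -4.4500e-02]
 [ 2.0250e+02  1.9575e+02  1.9175e+02  6.1840e-01 -8.5400e-02]
 [ 1.6150e+02  4.0600e+02  1.3000e+02  5.2750e-01 -9.3200e-02]]
0.043 -0.04 [212. 182.] 0.043 -0.02 [219. 226.] 0.043 0.0 [225. 267.] 0.043 0.02 [230. 306.] 0.046 -0.04 [205. 182.] 0.046 -0.02 [212. 227.] 0.046 0.0 [218. 268.] 0.046 0.02 [224. 306.] 0.049 -0.04 [198. 183.] 0.049 -0.02 [205. 227.] 0.049 0.0 [212. 268.] 0.049 0.02 [218. 306.] 0.052 -0.04 [191. 183.] 0.052 -0.02 [198. 227.] 0.052 0.0 [205. 268.] 0.052 0.02 [211. 307.]
```

```bash
python3 - <<'E'
from h import *
import pickle
c=pickle.load(open('w6.pkl','rb'));save('w6c',c['img'][150:310,140:260],3.7)
E
```

```text
(no output)
```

View pics/w6c.png

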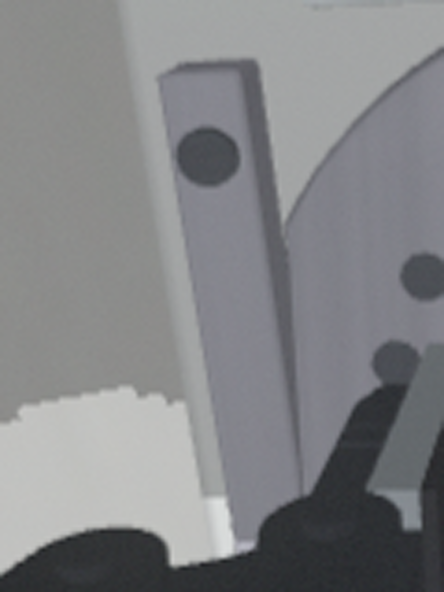

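The flat runs from (217.6,213.5) to (221.6,282.4) and the bar edge from (204.9,169) to (221,282.4). A thin wedge remains, so the plate is slightly under-rotated.

```bash
python3 - <<'E'
from h import *
import pickle
c=pickle.load(open('w6.pkl','rb'))
f=plane(c,[(217.6,213.5),(221.6,282.4)],.03)[:,:2];b=plane(c,[(204.9,169),(221,282.4)],.028)[:,:2]
for e in(f,b):
    d=e[1]-e[0];print(e.round(4).tolist(),np.degrees(np.arctan2(d[1],d[0])))
s=ctrl.get_state();print(s['moment'].round(3),s['contact_force'])
E
```

```text
[[0.612, -0.0742], [0.6195, -0.0415]] 77.01258739155553
[[0.6125, -0.0938], [0.6206, -0.0406]] 81.26885089535003
[0.158 1.016 0.077] [-4.2693502   0.58058869  9.18895329]
```

Call:
inch_along:
  deltas:
    - [[0, 0, -0.0003, 0, 0, -0.06], [0, 0, 0, 0, 0, -0.06], [0, 0, 0, 0, 0, 0]]

```text
clock: 9.35
tool_pos: [0.575, -0.0424, 0.1008]
orientation: [-2.132, 2.307, -0.001]
contact_force: [-1.0, -0.1, 4.7]
gripper_width: 0.0401
finger_force: 2.5
```

Call:
inch_along:
  deltas:
    - [[0, -0.001, 0, 0, 0, 0], [0, 0, 0, 0, 0, 0]]

```text
clock: 9.6
tool_pos: [0.5752, -0.0424, 0.1008]
orientation: [2.131, -2.308, -0.001]
contact_force: [-4.3, 0.5, 7.6]
gripper_width: 0.04
finger_force: 3.8
```

```bash
cat > edge.py <<'E'
from h import *
# rectify into carrier frame at z=.03 & fit the flat's edge: 0.2 mm/px
c=cam('wrist');o=np.array([.5735,-.0423]);d=np.array([.989,-.146]);v=np.array([.146,.989])
g=cv2.GaussianBlur(cv2.cvtColor(c['img'],cv2.COLOR_RGB2GRAY),(3,3),0).astype(np.float32)
X=np.arange(.038,.053,.0002)
def prof(z,t):
    p=np.array([[*(o+d*x+v*t),z] for x in X]);q=proj(c,p).astype(np.float32)
    return cv2.remap(g,q[:,:1],q[:,1:],1)[:,0]
for t in np.arange(-.036,.004,.004): print(round(t*1000),prof(.03,t)[::3].round().astype(int).tolist())
E
python3 edge.py;python3 hole.py
```

```text
-36 [135, 156, 164, 165, 164, 165, 165, 165, 165, 159, 128, 100, 97, 110, 126, 119, 88, 78, 77, 78, 77, 76, 77, 77, 76]
-32 [132, 132, 130, 127, 121, 129, 152, 163, 165, 160, 131, 102, 97, 109, 127, 135, 136, 136, 136, 134, 130, 126, 125, 126, 131]
-28 [131, 131, 130, 130, 129, 129, 129, 129, 127, 119, 112, 101, 99, 111, 127, 134, 135, 136, 136, 136, 136, 136, 136, 136, 136]
-24 [132, 131, 130, 129, 129, 128, 129, 129, 130, 130, 131, 129, 122, 115, 124, 133, 134, 135, 135, 136, 136, 135, 136, 136, 135]
-20 [132, 131, 130, 130, 129, 129, 129, 129, 131, 131, 131, 129, 127, 122, 121, 131, 134, 135, 136, 136, 136, 136, 136, 136, 135]
-16 [132, 132, 130, 129, 129, 130, 130, 130, 131, 131, 132, 129, 127, 120, 124, 133, 134, 135, 135, 135, 136, 135, 135, 135, 136]
-12 [132, 131, 130, 129, 129, 129, 129, 130, 131, 132, 131, 129, 127, 121, 124, 132, 134, 134, 135, 135, 135, 135, 135, 135, 135]
-8 [132, 131, 130, 129, 129, 129, 129, 130, 131, 131, 130, 128, 126, 120, 124, 132, 133, 134, 134, 135, 135, 135, 135, 135, 135]
-4 [132, 131, 130, 128, 129, 129, 130, 131, 132, 133, 131, 129, 124, 120, 126, 132, 133, 134, 134, 134, 134, 134, 135, 135, 135]
0 [73, 105, 124, 128, 129, 129, 130, 131, 132, 132, 131, 129, 124, 116, 124, 131, 133, 133, 133, 134, 134, 134, 135, 135, 134]
pos [ 0.5752 -0.0424  0.1008] f [-3.88  0.41  7.92] yaw tooly 175.43
28
[[ 6.280e+02  3.185e+02  2.585e+02  5.746e-01 -4.470e-02]
 [ 2.020e+02  2.065e+02  1.785e+02  6.186e-01 -8.530e-02]
 [ 1.590e+02  4.240e+02  1.420e+02  5.276e-01 -9.320e-02]]
```

The dark seam between flat and bar is now even along its whole length, and the centre advanced another 1.2 mm, so the plate is flush. Next is bedding.

Call:
inch_along:
  deltas:
    - [[0, 0, 0.0006, 0, 0, 0], [0, 0, 0, 0, 0, 0]]

```text
clock: 9.95
tool_pos: [0.5752, -0.0424, 0.1007]
orientation: [2.131, -2.308, -0.001]
contact_force: [-5.4, 1.0, 11.4]
gripper_width: 0.04
finger_force: 5.9
```

Call:
inch_along:
  deltas:
    - [[0, 0, 0.0004, 0, 0, 0], [0, 0, 0, 0, 0, 0]]

```text
clock: 10.2
tool_pos: [0.5753, -0.0424, 0.1006]
orientation: [2.131, -2.308, -0.0]
contact_force: [-6.0, 1.1, 15.4]
gripper_width: 0.0402
finger_force: 7.4
```

Call:
inch_along:
  deltas:
    - [[0, 0, 0, 0, 0, 0], [0, 0, 0, 0, 0, 0], [0, 0, 0, 0, 0, 0]]

```text
clock: 10.58
tool_pos: [0.5753, -0.0424, 0.1006]
orientation: [2.131, -2.308, -0.001]
contact_force: [-6.8, 1.3, 15.7]
gripper_width: 0.0401
finger_force: 7.4
```

Call:
inch_along:
  deltas:
    - [[0, 0, -0.003, 0, 0, 0], [0, 0, -0.02, 0, 0, 0], [0, 0, -0.05, 0, 0, 0], [0, 0, 0, 0, 0, 0], [0, 0, 0, 0, 0, 0]]
  aperture: 0

```text
clock: 11.2
tool_pos: [0.5757, -0.0425, 0.172]
orientation: [-2.131, 2.308, -0.0]
contact_force: [-0.1, -0.6, -0.3]
gripper_width: 0.0001
finger_force: 0.0
```

```bash
python3 hole.py; python3 - <<'E'
from h import *
c=ctrl.get_state();print(c['joint_positions'].round(3))
s=ctrl.get_state();M=R.from_rotvec(s['orientation']).as_matrix();print(M.round(4).tolist())
o=np.array([.5740,-.0423]);d=np.array([.989,-.146])
p=o+d*-.145;print(p,(M.T@(np.array([*p,0])-s['tool_pos'])).round(4))
E
```

```text
pos [ 0.5757 -0.0425  0.172 ] f [-0.08 -0.59 -0.32] yaw tooly 175.44
30
[[ 2.980e+02  3.190e+02  2.095e+02  5.744e-01 -4.470e-02]
 [ 9.750e+01  2.425e+02  1.530e+02  6.189e-01 -8.530e-02]
 [ 8.850e+01  2.420e+02  2.550e+02  6.290e-01 -1.660e-02]]
[-0.074  0.357 -0.302  0.914  0.    -1.565]
[[-0.0795, -0.9968, -0.0013], [-0.9968, 0.0795, 0.0001], [-0.0, 0.0013, -1.0]]
[ 0.430595 -0.02113 ] [-0.0097  0.1455  0.1715]
```

Call:
inch_along:
  deltas:
    - [[-0.0024, 0.0364, 0, 0, 0, 0], [-0.0024, 0.0364, 0, 0, 0, 0], [-0.0024, 0.0364, 0, 0, 0, 0], [-0.0025, 0.0363, 0, 0, 0, 0], [0, 0, 0, 0, 0, 0]]

```text
clock: 11.88
tool_pos: [0.4276, -0.0209, 0.1706]
orientation: [2.129, -2.305, -0.006]
contact_force: [0.4, -0.5, -0.7]
gripper_width: 0.0002
finger_force: 0.0
```

Call:
inch_along:
  deltas:
    - [[0, 0, 0, 0, 0, 0.182], [0, 0, 0, 0, 0, 0.182], [0, 0, 0, 0, 0, 0.182], [0, 0, 0, 0, 0, 0.182], [0, 0, 0, 0, 0, 0.182], [0, 0, 0, 0, 0, 0.182], [0, 0, 0, 0, 0, 0.182], [0, 0, 0, 0, 0, 0.182], [0, 0, 0, 0, 0, 0.182], [0, 0, 0, 0, 0, 0]]

```text
clock: 13.12
tool_pos: [0.4318, -0.0213, 0.1715]
orientation: [-0.227, -3.133, 0.0]
contact_force: [0.1, -0.1, 0.3]
gripper_width: 0.0002
finger_force: 0.0
```

```bash
python3 - <<'E'
from h import *
s=ctrl.get_state();M=R.from_rotvec(s['orientation']).as_matrix();print(M.round(4).tolist(),s['joint_positions'].round(3))
o=np.array([.5740,-.0423]);d=np.array([.989,-.146])
for z in(.105,):
  p=o+d*-.145;print(p,(M.T@(np.array([*p,z])-s['tool_pos'])).round(4))
# tab check from depth in top view
c=cam('wrist');u,v=np.meshgrid(np.arange(640),np.arange(400));Z=c['range_z']
P=np.stack([(u-c['cx'])/c['fx']*Z,(v-c['cy'])/c['fy']*Z,Z],-1)@c['M'][:3,:3].T+c['M'][:3,3]
q=P[(Z>0.05)&(P[...,2]>.05)&(P[...,2]<.06)&(P[...,0]<.5)&(abs(P[...,1]+.025)<.04)]
print(len(q)); 
if len(q): r=(q[:,:2]-o)@np.c_[d,[.146,.989]];print(np.percentile(r,[2,50,98],axis=0).round(4))
E
```

```text
[[-0.9895, 0.1444, -0.0009], [0.1444, 0.9895, 0.0], [0.0008, -0.0001, -1.0]] [-0.049  0.105 -0.63   0.836 -0.     0.096]
[ 0.430595 -0.02113 ] [0.0011 0.     0.0665]
113
[[-0.1142 -0.0254]
 [-0.1125 -0.0221]
 [-0.1084  0.0241]]
```

Call:
inch_along:
  deltas:
    - [[0, 0, 0.04, 0, 0, 0], [0, 0, 0.026, 0, 0, 0], [0, 0, 0, 0, 0, 0], [-0.008, 0, 0, 0, 0, 0], [-0.004, 0, 0, 0, 0, 0], [0, 0, 0, 0, 0, 0]]

```text
clock: 13.92
tool_pos: [0.4446, -0.0231, 0.1071]
orientation: [0.23, 3.131, 0.0]
contact_force: [-0.1, 0.2, 0.9]
gripper_width: -0.0
finger_force: 0.0
```

Call:
inch_along:
  deltas:
    - [[-0.002, 0, 0, 0, 0, 0], [-0.002, 0, 0, 0, 0, 0], [0, 0, 0, 0, 0, 0]]

```text
clock: 14.3
tool_pos: [0.4474, -0.0236, 0.1063]
orientation: [0.23, 3.133, -0.0]
contact_force: [-0.2, -0.6, 0.3]
gripper_width: 0.0001
finger_force: 0.0
```

Call:
inch_along:
  deltas:
    - [[-0.002, 0, 0, 0, 0, 0], [-0.002, 0, 0, 0, 0, 0], [0, 0, 0, 0, 0, 0]]

```text
clock: 14.68
tool_pos: [0.451, -0.0241, 0.1061]
orientation: [-0.23, -3.132, -0.0]
contact_force: [-1.5, 0.2, 0.6]
gripper_width: 0.0001
finger_force: 0.6
```

Call:
inch_along:
  deltas:
    - [[-0.002, 0, 0, 0, 0, 0], [-0.002, 0, 0, 0, 0, 0], [0, 0, 0, 0, 0, 0]]

```text
clock: 15.05
tool_pos: [0.4552, -0.0247, 0.1061]
orientation: [-0.23, -3.133, 0.0]
contact_force: [-0.5, -1.0, -1.0]
gripper_width: -0.0001
finger_force: 0.6
```

Call:
inch_along:
  deltas:
    - [[-0.002, 0, 0, 0, 0, 0], [-0.002, 0, 0, 0, 0, 0], [-0.002, 0, 0, 0, 0, 0], [0, 0, 0, 0, 0, 0]]

```text
clock: 15.55
tool_pos: [0.4614, -0.0257, 0.1062]
orientation: [0.23, 3.133, -0.0]
contact_force: [-1.3, 0.3, -1.4]
gripper_width: -0.0002
finger_force: 0.6
```

Call:
inch_along:
  deltas:
    - [[-0.001, 0, 0, 0, 0, 0], [-0.001, 0, 0, 0, 0, 0], [0, 0, 0, 0, 0, 0]]

```text
clock: 15.92
tool_pos: [0.4632, -0.0259, 0.1062]
orientation: [0.23, 3.133, -0.0]
contact_force: [-1.9, -0.1, -2.0]
gripper_width: -0.0001
finger_force: 0.7
```

Call:
inch_along:
  deltas:
    - [[-0.001, 0, 0, 0, 0, 0], [-0.001, 0, 0, 0, 0, 0], [0, 0, 0, 0, 0, 0]]

```text
clock: 16.3
tool_pos: [0.465, -0.0262, 0.1062]
orientation: [-0.23, -3.133, -0.0]
contact_force: [-2.5, 1.0, 0.1]
gripper_width: -0.0005
finger_force: 1.3
```

Call:
inch_along:
  deltas:
    - [[-0.001, 0, 0, 0, 0, 0], [0, 0, 0, 0, 0, 0]]

```text
clock: 16.55
tool_pos: [0.4653, -0.0262, 0.1061]
orientation: [-0.23, -3.132, -0.0]
contact_force: [-4.5, 0.8, 3.2]
gripper_width: 0.0002
finger_force: 2.7
```

Call:
inch_along:
  deltas:
    - [[-0.001, 0, 0, 0, 0, 0], [0, 0, 0, 0, 0, 0]]

```text
clock: 16.8
tool_pos: [0.4654, -0.0263, 0.1061]
orientation: [-0.23, -3.13, -0.0]
contact_force: [-8.4, 0.3, 5.3]
gripper_width: 0.0002
finger_force: 4.0
```

Call:
inch_along:
  deltas:
    - [[-0.001, 0, 0, 0, 0, 0], [0, 0, 0, 0, 0, 0]]

```text
clock: 17.05
tool_pos: [0.4656, -0.0263, 0.1059]
orientation: [-0.23, -3.129, -0.001]
contact_force: [-10.0, 0.8, 8.3]
gripper_width: 0.0003
finger_force: 5.2
```

```bash
python3 hole.py
```

```text
pos [ 0.4656 -0.0263  0.1059] f [-9.98  0.79  8.32] yaw tooly 81.6
0
[]
```

Call:
inch_along:
  deltas:
    - [[0, 0, -0.0008, 0, 0, 0], [0, 0, 0, 0, 0, 0]]

```text
clock: 17.35
tool_pos: [0.4656, -0.0263, 0.1061]
orientation: [-0.23, -3.128, -0.001]
contact_force: [-8.2, 1.1, 0.0]
gripper_width: 0.0001
finger_force: 3.7
```

Call:
inch_along:
  deltas:
    - [[-0.0008, 0, 0, 0, 0, 0], [0, 0, 0, 0, 0, 0]]

```text
clock: 17.6
tool_pos: [0.4657, -0.0263, 0.106]
orientation: [-0.23, -3.127, -0.001]
contact_force: [-11.2, 1.9, 3.4]
gripper_width: -0.0002
finger_force: 5.0
```

Call:
inch_along:
  deltas:
    - [[-0.001, 0, -0.0002, 0, 0, 0], [0, 0, 0, 0, 0, 0]]

```text
clock: 17.85
tool_pos: [0.4658, -0.0264, 0.1061]
orientation: [-0.229, -3.125, -0.001]
contact_force: [-10.7, 1.9, 5.0]
gripper_width: -0.0001
finger_force: 6.1
```

Call:
inch_along:
  deltas:
    - [[-0.001, 0, -0.0004, 0, 0, 0], [0, 0, 0, 0, 0, 0]]

```text
clock: 18.1
tool_pos: [0.466, -0.0264, 0.1061]
orientation: [-0.229, -3.124, -0.001]
contact_force: [-14.0, 2.3, 4.1]
gripper_width: 0.0
finger_force: 6.8
```

Call:
inch_along:
  deltas:
    - [[0, 0, 0, 0, 0, 0], [0, 0, 0, 0, 0, 0]]

```text
clock: 18.35
tool_pos: [0.466, -0.0264, 0.1061]
orientation: [-0.229, -3.124, -0.001]
contact_force: [-13.1, 2.6, 4.8]
gripper_width: -0.0001
finger_force: 6.8
```

Call:
inch_along:
  deltas:
    - [[-0.0005, 0, -0.0002, 0, 0, 0], [0, 0, 0, 0, 0, 0], [0, 0, 0, 0, 0, 0], [0, 0, 0, 0, 0, 0]]

```text
clock: 18.85
tool_pos: [0.466, -0.0264, 0.1061]
orientation: [-0.229, -3.123, -0.002]
contact_force: [-14.3, 2.0, 3.3]
gripper_width: 0.0001
finger_force: 7.2
```

Call:
inch_along:
  deltas:
    - [[0.008, 0, 0, 0, 0, 0], [0.015, 0, 0, 0, 0, 0], [0, 0, 0, 0, 0, 0]]

```text
clock: 19.23
tool_pos: [0.4478, -0.0237, 0.108]
orientation: [0.23, 3.133, -0.0]
contact_force: [0.9, 0.1, 0.1]
gripper_width: 0.0001
finger_force: 0.0
```

Call:
inch_along:
  deltas:
    - [[0, 0, -0.05, 0, 0, 0], [0, 0, -0.05, 0, 0, 0], [-0.04, 0, 0, 0, 0, 0], [-0.04, 0, 0, 0, 0, 0], [-0.04, 0, 0, 0, 0, 0], [0, 0, 0, 0, 0, 0], [0, 0, 0, 0, 0, 0]]

```text
clock: 20.1
tool_pos: [0.5668, -0.0413, 0.2076]
orientation: [-0.23, -3.132, 0.0]
contact_force: [0.0, 0.6, -0.3]
gripper_width: -0.0001
finger_force: 0.0
```

```bash
python3 hole.py; python3 edge.py
python3 - <<'E'
from h import *
o=np.array([.5740,-.0423]);d=np.array([.989,-.146])
c=cam('wrist');u,v=np.meshgrid(np.arange(640),np.arange(400));Z=c['range_z']
P=np.stack([(u-c['cx'])/c['fx']*Z,(v-c['cy'])/c['fy']*Z,Z],-1)@c['M'][:3,:3].T+c['M'][:3,3]
q=P[(Z>0.05)&(P[...,2]>.05)&(P[...,2]<.06)&(P[...,0]<.52)&(abs(P[...,1]+.025)<.04)]
r=(q[:,:2]-o)@np.c_[d,[.146,.989]];print(len(q),np.percentile(r,[2,50,98],axis=0).round(4))
E
```

```text
pos [ 0.5668 -0.0413  0.2076] f [ 0.05  0.56 -0.3 ] yaw tooly 81.59
7
[[ 2.105000e+02  3.145000e+02  2.070000e+02  5.749000e-01 -4.470000e-02]
 [ 5.700000e+01  3.360000e+02  1.200000e+02  5.134000e-01 -2.000000e-02]
 [ 4.400000e+01  2.958077e+02  1.685385e+02  5.435000e-01 -5.380000e-02]]
-36 [119, 127, 132, 135, 135, 129, 117, 104, 91, 86, 86, 90, 95, 97, 94, 83, 73, 66, 64, 63, 64, 63, 63, 63, 63]
-32 [108, 107, 106, 107, 108, 108, 103, 96, 87, 84, 85, 90, 96, 102, 107, 106, 103, 98, 92, 88, 85, 85, 88, 91, 96]
-28 [109, 108, 107, 106, 106, 107, 106, 105, 100, 94, 90, 89, 92, 96, 98, 96, 92, 89, 84, 79, 74, 71, 68, 65, 62]
-24 [107, 106, 101, 92, 80, 65, 54, 46, 42, 41, 41, 40, 40, 40, 40, 40, 40, 40, 40, 40, 39, 40, 41, 42, 42]
-20 [88, 72, 56, 45, 40, 40, 40, 40, 40, 40, 39, 39, 39, 39, 40, 40, 40, 41, 41, 40, 40, 39, 40, 40, 41]
-16 [89, 72, 56, 45, 40, 40, 41, 41, 41, 41, 40, 41, 41, 41, 41, 42, 42, 44, 44, 45, 45, 46, 46, 47, 48]
-12 [85, 86, 86, 86, 85, 86, 86, 86, 85, 85, 85, 86, 85, 85, 85, 85, 85, 85, 85, 85, 85, 84, 84, 84, 84]
-8 [86, 86, 85, 85, 85, 86, 86, 86, 86, 86, 86, 86, 86, 85, 85, 85, 85, 84, 84, 84, 84, 84, 84, 84, 84]
-4 [67, 66, 66, 65, 65, 65, 65, 64, 64, 64, 64, 62, 60, 59, 59, 59, 59, 58, 58, 57, 57, 57, 56, 56, 56]
0 [42, 41, 41, 41, 41, 41, 40, 40, 41, 41, 41, 40, 39, 39, 38, 38, 38, 38, 38, 38, 38, 37, 37, 38, 38]
879 [[-0.098  -0.024 ]
 [-0.095  -0.0002]
 [-0.0922  0.0231]]
```

```bash
python3 -c "from rig import ctrl; print(ctrl.hand_in())"
```

```text
the job is handed in; nothing more can be done
None
```

I turned the plate flush to the alignment bar and bedded it with about 16–17 N. I then slid the keeper home (about 16 mm of travel), set it with about 15 N, and handed the job in; the hand-in returned no verdict.

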